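Mark a conduit in the pedal press

TASK

Slide the short steel conduit gently along the V-groove of the marking press until its end is fully home against the end stop, keeping it lying in the groove. Then press the spring pedal right down to its stop, hold it there for about a second so the head prints its mark, and let the pedal come all the way up again. Do not work the pedal before the conduit is home, leave the conduit home afterwards, and leave the other things on the bench alone.

Things in the scene. Friction and masses are not known exactly. Their poses are not given: they have to be found in the camera images.
- press: Grey marking press, fixed. Origin on the bench below the groove line; y runs along the steel V-groove towards the stop. Base plate 110 (x) by 345 mm, 18 mm high, y = -150 to +195 mm. The 90 degree groove runs from y = -150 to +130 mm; its bottom is 30 mm, its edges 42 mm above the bench; its block is 48 mm wide. Column (70 x 50 mm, 218 mm tall) beyond the stop.
- ram_tip (a point): Lower end of the press's ram (26 mm across), 32 mm before the stop, 94 mm above the bench at rest; it comes down 35 mm onto the conduit as the pedal goes down. Do not hit it: above it the press's head (62 mm wide, underside 170 mm above the bench) reaches out over the groove to 50 mm before the stop.
- end_stop (a point): Centre of the face of the end stop, a dark steel plate 50 mm wide and 75 mm tall across the end of the groove, at the height of the conduit's axis (48 mm above the bench). Axes as those of the press: y points along the groove into the stop.
- conduit_center (a point): Centre of the loose steel conduit: round, 25 mm diameter, 160 mm long, 0.14 to 0.28 kg, dark bores at its ends, solid to the touch. It lies in the V-groove, its axis 48 mm and its top 60 mm above the bench, 40 to 100 mm short of the stop at the start. Its y axis is its length; it may roll about it. Sliding it takes 1 to 5 N.
- conduit_front (a point): Centre of the conduit's end face that is to meet the stop.
- conduit_tail (a point): Centre of the conduit's other end face, the one to push on. It sticks up 18 mm above the groove's edges, and the groove behind it is empty.
- pedal_unit: Pedal unit, fixed, left or right of the press: grey base plate 190 (x) x 120 (y) x 12 mm, origin under its centre, x pointing from the pedal's free end to its hinge. Hinge axis along y at x = +65 mm, 34 mm above the bench, between cheeks 50 mm tall. The pedal is a steel plate 85 mm wide with a black ribbed rubber tread; free end at x = -60 mm, 75 mm high at rest.
- pedal_pad (a point): Middle of the pedal's tread, on its upper surface, the place to press: 95 mm from the hinge axis, 65 mm above the bench at rest and 41 mm at the stop. It moves with the pedal, so almost straight down 24 mm.
- pedal (a joint): Pedal angle in rad: 0 = up (at rest, tread sloping 15 degrees), 0.26 = down on its stop (tread level). A spring brings it back up; at the pad it takes about 2 N to start it and 11 N to hold it at the stop.
- organiser: Bystander: red open parts tray 100 x 170 x 45 mm, loose; origin under its centre.
- breaker: Bystander: white circuit breaker 70 x 36 x 76 mm standing loose; origin under its centre.
- screwdriver: Bystander: screwdriver lying loose on the bench.

How it is judged:
By the outcome, as a careful person would: the job done as asked, in the order asked, and still so for the second after the job is handed in, with the robot touching nothing.
It also fails if it takes over 48 s, if anything falls off the work surface, if the arm or the gripper's body presses on something with over 40 N, if the wrist force passes 120 N, or if a joint passes its speed limit or range.

ROBOT

A 6-joint arm with a two-finger parallel gripper is mounted at the origin on the work surface. World frame = base frame: x ahead of the robot, y to its left, z up, the work surface at z = 0. Lengths are in m, angles in degrees, forces in N, time in s.
With the tool pointing down it reaches from about 0.375 to 0.9 m from the base axis. Payload 3.1 kg.
Tool frame: the origin (TCP) lies on the centre line of the jaws, within the pads' length; the fingertips stand finger_overhang ahead of it and the grasp point (between the pads) lies 5 mm behind it (finger_overhang is the distance from the TCP to the fingertips, in m); z points along the fingers, y is the line along which they close (so a half turn about z gives the same grasp; the last joint's range is limited). The gripper opens to 87 mm and grips with 3 to 60 N. Pads are 19 mm wide; open, the fingers measure 117 mm over their backs; the gripper's body (75 mm by 190 mm) begins 51 mm behind the grasp point.
Start: joints at [-80.644, 30.224, 82.088, -0, 67.689, -10.227], TCP at [0.21, -0.589, 0.237] pointing down, gripper open.
Joint ranges: [-176.69, 176.69], [-43.24, 126.21], [12.49, 139.97], [-82, 262], [0, 151.66], [-163.58, 163.58]. Speed limits (degrees/s): [159.86, 159.86, 180, 180, 180, 180].

INTERFACE

Orientations are given as a 3x3 rotation matrix whose columns are the frame's x, y, z axes.
In Python, from rig import read_state, capture, calibration, hand_in, finger_overhang gives the robot as it stands.
- The arm moves only by the tool send_rows, never from a script. Its argument "plan" is a list of rows, each a list of 5 numbers: the closure in counts, from 0 (fully open) to 255 (shut), then the shift along the tool's x, y, z in m, then the turn about the tool's z in rad. A call has 1 to 20 rows; each row shifts and turns the commanded pose from where the row before left it, along the tool's axes as they then stand; what a row does not reach is not made up. A row lasts 1/12 s, in which the tool goes at most 41.7 mm and 7.16 degrees, less where a joint would pass 70% of its speed; a pose out of reach is approached as far as the arm can. A call is refused whole if a number of a shift passes 0.0417 or a number of a turn 0.125, either way. A call with a gripper value outside its range is refused whole. The fingers move at their own pace and stop on an object; the grip force is fixed at half the most. Time passes only in rows, so rows that do not move let the fingers close. It gives the time, the measured TCP pose, the force, the opening and the grip force at its end, in the units of the state.
- read_state(): the state, without advancing time (a new reading comes with each control period).
- capture(name): name is "scene" or "top" or "wrist"; returns (picture, depth): 480x640x3 uint8, blue, green, red; 480x640 float32, m along the optical axis (not along the pixel's ray), 0 where there is no reading.
- calibration(name): a dict with "fx", "fy", "cx", "cy" (pixels), "xyz" and "rotation" of the camera in the world. Camera axes: x right, y down, z forward; pixel columns grow to the right and rows downward; lengths in m; the calibration is good to about 2 mm. A picture is of the moment at which its call begins: read the wrist's pose just before it. calibration takes no time and is no camera call; for the wrist camera it gives the pose at the moment of the call.
- hand_in(): hands the job in; it is judged then, once.
The state is a dict: "time_s": time; "joint_positions": joint angles; "qvel": joint speeds; "tau": joint torques, N m; "position": TCP position; "tcp_rot": TCP orientation; "force": force on the tool from outside, world axes, zero at the start; "moment": the same for the moment, N m; "opening": opening from 0.0 (shut) to 1.0 (fully open); "grasp_force": force on a finger pad.
Only numpy, scipy, OpenCV 4.12 (cv2) and the standard library are available. Lean on these libraries where they do the work, as an engineer would, in place of code of your own. Each camera call takes 0.05 s, during which the arm holds its last target. There are 200 camera calls.

## Working session

There is one attempt and no reset: what is moved stays moved. The work goes in short steps, Python scripts to look and compute and a tool call to move; the robot and the scene stay as the last step left them, time stands still between calls to the robot, and variables do not carry over. Pictures are saved under pics/ and viewed, at most 10 in all, crops included, and the job is handed in when it is done.

Besides the shell and the picture viewer there is one more tool, called after "Request:" as name(argument=value, ...), one argument or row to a line, values as JSON. send_rows: Moves the arm, as the interface text tells. Its arguments: {"type":"object","properties":{"plan":{"type":"array","items":{"type":"array","items":{"type":"number"}}}},"required":["plan"]}

```bash
mkdir -p pics; python3 - <<'E'
from rig import *
import cv2,numpy as np
print(finger_overhang() if callable(finger_overhang) else finger_overhang); s=read_state(); print(s['time_s'],s['position'],np.round(s['tcp_rot'],3).tolist(),s['opening'])
for n in ("top","scene"):
    p,d=capture(n);cv2.imwrite(f"pics/{n}0.png",p);np.save(f"{n}0.npy",d)
    c=calibration(n);print(n,{k:np.round(v,3).tolist() for k,v in c.items()})
E
```

```text
0.014
0.0 [ 0.20941404 -0.58811234  0.23557571] [[0.942, 0.335, -0.0], [0.335, -0.942, 0.002], [0.0, -0.002, -1.0]] 0.9998796002222922
top {'fx': 446.525, 'fy': 446.525, 'cx': 322.937, 'cy': 242.108, 'xyz': [0.415, 0.005, 1.074], 'rotation': [[-0.109, -0.972, 0.206], [-0.994, 0.107, -0.021], [-0.002, -0.207, -0.978]]}
scene {'fx': 529.248, 'fy': 529.248, 'cx': 324.407, 'cy': 237.352, 'xyz': [0.96, -0.411, 0.937], 'rotation': [[0.787, 0.528, -0.319], [0.616, -0.668, 0.417], [0.007, -0.525, -0.851]]}
```

View pics/top0.png

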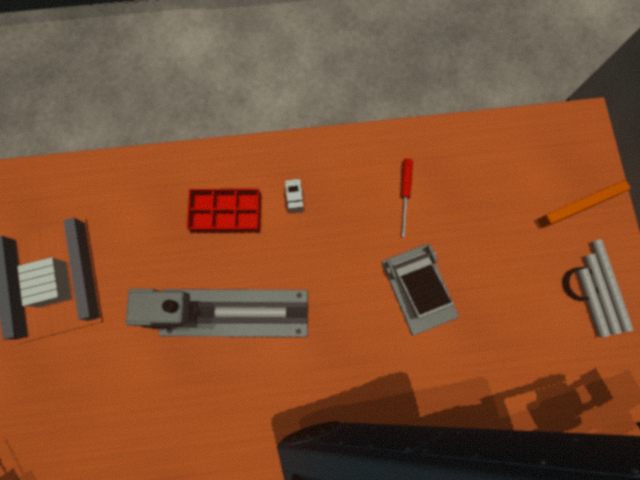

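View pics/scene0.png

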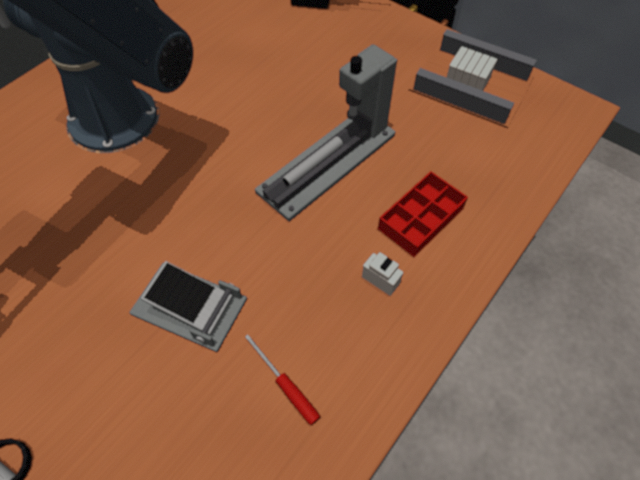

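The top view shows the conduit running from about (214,312) to its tail at (286,313). The stop is on the left under the head, and the pedal tread is at (427,287) with its hinge up-left at (410,255). The organiser, breaker and screwdriver lie further out.

```bash
cat > h.py <<'E'
import numpy as np,cv2
from rig import *
def cloud(c,d):
    v,u=np.mgrid[:480,:640]; p=np.stack([(u-c['cx'])/c['fx']*d,(v-c['cy'])/c['fy']*d,d],-1)
    return p@np.array(c['rotation']).T+np.array(c['xyz'])
def ray(c,uv,z):
    r=np.array(c['rotation'])@[(uv[0]-c['cx'])/c['fx'],(uv[1]-c['cy'])/c['fy'],1]; o=np.array(c['xyz'])
    return o+r*(z-o[2])/r[2]
def rect(P):
    (c,s,a)=cv2.minAreaRect((P[:,:2]*1000).astype(np.float32)); return np.round(c,1),np.round(s,1),round(a,2)
E
python3 - <<'E'
from h import *
for n,boxes in (("top",dict(press=(120,280,315,345),pedal=(375,235,465,340))),("scene",dict(press=(250,40,400,220),pedal=(125,255,250,352)))):
    p=cv2.imread(f"pics/{n}0.png");c=calibration(n);W=cloud(c,np.load(f"{n}0.npy"))
    hsv=cv2.cvtColor(p,cv2.COLOR_BGR2HSV)
    for k,(a,b,e,f) in boxes.items():
        w=W[b:f,a:e].reshape(-1,3);h=hsv[b:f,a:e].reshape(-1,3);g=h[:,1]<90
        zs=w[g][:,2];print(n,k,"z hist",np.histogram(zs,bins=np.arange(-.01,.25,.01))[0], "bench z",np.median(w[h[:,1]>150][:,2]))
        if k=="press":
            m=g&(w[:,2]>.004); print(" base",rect(w[m&(w[:,2]<.03)]))
            m=g&(w[:,2]>.052)&(w[:,2]<.068)&(h[:,2]>110); print(" cond",m.sum(),rect(w[m]), "p2-98",np.percentile(w[m],[2,50,98],axis=0).round(4).tolist())
        else:
            m=g&(w[:,2]>.004)&(w[:,2]<.025);print(" base",rect(w[m]))
            m=(h[:,2]<50)&(w[:,2]>.03);print(" tread",m.sum(),rect(w[m]),w[m].mean(0).round(4))
            m=g&(w[:,2]>.006);print(" all",rect(w[m]))
p=cv2.imread("pics/top0.png")
g=cv2.cvtColor(p,cv2.COLOR_BGR2GRAY);print(g[305:320:2,205:312:3])
cv2.imwrite("pics/c.png",cv2.resize(p[275:350,120:470],None,fx=2.28,fy=2.28,interpolation=2))
E
```

```text
top press z hist [   0    0 2768  461  613  953  602  173    6    2    4   23   11    2
    2    3    4    3   18   42   39   48 1155  579   11] bench z -0.00031284871479797527
 base (array([492.4, 208.9]), array([340.4, 107. ]), 83.72)
 cond 591 (array([488.1, 164.1]), array([158.8,  20.2]), 83.54) p2-98 [[0.4723, 0.0879, 0.0539], [0.4874, 0.16, 0.0586], [0.5015, 0.2395, 0.063]]
top pedal z hist [   1  304 1157   26  260  467  141  159  100    0    0    0    0    0
    0    0    0    0    0    0    0    0    0    0    0] bench z -0.0001825847587757501
 base (array([ 521.3, -228.2]), array([227.8, 118.7]), 15.28)
 tread 1256 (array([ 452.3, -159.1]), array([116.3, 315.7]), 33.12) [ 0.4948 -0.2351  0.0637]
 all (array([ 454.5, -186.1]), array([216.9, 324.3]), 45.53)
scene press z hist [  21  110 2528  524 1037  871  704  152  146  103  110  144  129  107
   89  111  113   86  136  208  201  205  924  200   34] bench z -0.001075829956751484
 base (array([493.6, 205.8]), array([345.7, 112.7]), 83.05)
 cond 552 (array([488.1, 161.9]), array([160.4,  23.2]), 83.53) p2-98 [[0.4735, 0.0862,
[... 948 characters left out ...]
 154 154 155 154 155 155 155
  154 156 157 156 155 156 155 159 156  83  51  48  49  49  49  51  62  97]
 [ 40  44  44  86 145 147 147 148 149 150 148 151 149 149 152 151 151 152
  152 157 153 151 155 154 157 156 156  81  49  45  50  47  44  46  67 100]
 [ 44  46  43  73 121 121 122 119 120 128 121 125 126 125 126 125 128 124
  127 125 128 125 128 130 126 127 128  70  45  44  46  47  48  52  62 100]
 [ 47  47  47  66  82  86  85  82  85  81  85  78  86  82  84  88  85  86
   88  89  85  89  86  87  87  84  87  63  54  55  51  53  55  53  69  98]
 [ 52  54  59  64  63  63  69  67  66  67  68  64  64  65  67  68  65  67
   69  67  69  68  68  70  69  67  68  70  63  66  67  70  67  67  71 100]]
```

Request:
send_rows(
  plan=[
    [255,0.0233,-0.0258,0,0],
    [255,0.0233,-0.0258,0,0],
    [255,0.0233,-0.0258,0,0],
    [255,0.0233,-0.0258,0,0],
    [255,0.0233,-0.0258,0,0],
    [255,0.0233,-0.0258,0,0],
    [255,0.0233,-0.0258,0,0],
    [255,0.0233,-0.0258,0,0],
    [255,0.0233,-0.0258,0,0],
    [255,0.0233,-0.0258,0,0],
    [255,0.0233,-0.0258,0,0],
    [255,0.0233,-0.0258,0,0],
    [255,0.0233,-0.0258,0,0],
    [255,0.0233,-0.0258,0,0],
    [255,0.0233,-0.0258,0,0],
    [255,0.0233,-0.0258,0,0],
    [255,0.0233,-0.0258,0,0],
    [255,0.0233,-0.0258,0,0],
    [255,0.0233,-0.0258,0,0],
    [255,0.0233,-0.0258,0,0],
  ],
)

```text
time_s: 1.77
position: [0.4757, 0.0554, 0.2364]
tcp_rot: [[0.942, 0.335, -0.001], [0.335, -0.942, -0.0], [-0.001, -0.0, -1.0]]
force: [0.3, -1.2, -0.5]
opening: 0.006
grasp_force: 0.0
```

Request:
send_rows(
  plan=[
    [255,0,0,0,-0.124],
    [255,0,0,0,-0.124],
    [255,0,0,0,-0.124],
    [255,0,0,0,-0.124],
    [255,0,0,0,-0.124],
    [255,0,0,0,-0.124],
    [255,0,0,0,-0.124],
    [255,0,0,0,-0.124],
    [255,0,0,0,-0.124],
    [255,0,0,0,0],
    [255,0,0,0,0],
  ],
)

```text
time_s: 2.68
position: [0.4754, 0.0536, 0.2363]
tcp_rot: [[0.116, 0.993, -0.001], [0.993, -0.116, 0.0], [0.0, -0.001, -1.0]]
force: [0.6, -0.5, -0.2]
opening: 0.004
grasp_force: 0.0
```

```bash
python3 - <<'E'
from h import *
s=read_state();R=np.array(s['tcp_rot']);print(s['time_s'],s['position'],R.round(3).tolist(),s['force'],s['joint_positions'],s['opening'])
u=np.array([.1127,.9936,0]);t=np.array([.4881,.163,.061])-.1095*u
print("shift to start (tool)",R.T@(t-s['position']),"yaw err deg",83.53-np.degrees(np.arctan2(R[1,0],R[0,0])))
# pedal from pictures taken at start
for n,(a,b,e,f) in (("top",(380,240,460,336)),("scene",(125,258,250,350))):
    p=cv2.imread(f"pics/{n}0.png");c=calibration(n);W=cloud(c,np.load(f"{n}0.npy"));hsv=cv2.cvtColor(p,cv2.COLOR_BGR2HSV)
    M=np.zeros((480,640),bool);M[b:f,a:e]=True
    d=(M&(hsv[...,2]<60)&(hsv[...,1]<110)&(W[...,2]>.03)&(W[...,2]<.09)).astype(np.uint8)
    d=cv2.morphologyEx(d,cv2.MORPH_CLOSE,np.ones((5,5)));d=cv2.morphologyEx(d,cv2.MORPH_OPEN,np.ones((7,7)))
    q=W[d>0];print(n,"tread",d.sum(),rect(q),np.median(q,0).round(4),np.percentile(q[:,2],[2,98]))
    g=(M&(hsv[...,1]<90)&(W[...,2]>.007)&(W[...,2]<.1)).astype(np.uint8);g=cv2.morphologyEx(g,cv2.MORPH_OPEN,np.ones((5,5)))
    print(" unit",rect(W[g>0]))
E
```

```text
2.6833 [0.47536154 0.05356273 0.23632356] [[0.116, 0.993, -0.001], [0.993, -0.116, 0.0], [0.0, -0.001, -1.0]] [ 0.56595938 -0.52661126 -0.1549795 ] [-6.98947658e+00  1.90133544e+01  1.02567287e+02  2.31208211e-03
  5.84566016e+01 -3.30112945e-01] 0.003851412426827409
shift to start (tool) [0.00067322 0.00043504 0.17532334] yaw err deg 0.1905745351802608
  return _methods._mean(a, axis=axis, dtype=dtype,
  ret = um.true_divide(
Traceback (most recent call last):
IndexError: index -1 is out of bounds for axis 0 with size 0
```

Request:
send_rows(
  plan=[
    [255,0,0,0.02,0.003],
    [255,0,0,0.025,0],
    [255,0,0,0.025,0],
    [255,0,0,0.025,0],
    [255,0,0,0.025,0],
    [255,0,0,0.02,0],
    [255,0,0,0.015,0],
    [255,0,0,0.01,0],
    [255,0,0,0.005,0],
    [255,0,0,0.004,0],
    [255,0,0,0,0],
    [255,0,0,0,0],
  ],
)

```text
time_s: 3.68
position: [0.476, 0.0535, 0.0629]
tcp_rot: [[0.116, 0.993, 0.001], [0.993, -0.116, -0.0], [0.0, 0.001, -1.0]]
force: [0.6, -0.2, 0.2]
opening: 0.005
grasp_force: 0.0
```

```bash
python3 - <<'E'
from h import *
s=read_state();print(s['time_s'],s['position'],s['force'])
p,d=capture("scene");cv2.imwrite("pics/s1.png",cv2.resize(p[40:240,230:430],None,fx=3,fy=3,interpolation=2))
for n,(a,b,e,f) in (("top",(380,240,460,336)),("scene",(125,258,250,350))):
    p=cv2.imread(f"pics/{n}0.png");c=calibration(n);W=cloud(c,np.load(f"{n}0.npy"));hsv=cv2.cvtColor(p,cv2.COLOR_BGR2HSV)
    M=np.zeros((480,640),bool);M[b:f,a:e]=True
    d=(M&(hsv[...,2]<60)&(W[...,2]>.03)&(W[...,2]<.09)).astype(np.uint8)
    d=cv2.morphologyEx(d,cv2.MORPH_CLOSE,np.ones((5,5)));d=cv2.morphologyEx(d,cv2.MORPH_OPEN,np.ones((7,7)))
    q=W[d>0];print(n,"tread",d.sum(),rect(q),np.median(q,0).round(4),np.percentile(q[:,2],[2,98]))
    g=(M&(hsv[...,1]<90)&(W[...,2]>.007)&(W[...,2]<.1)).astype(np.uint8);g=cv2.morphologyEx(g,cv2.MORPH_OPEN,np.ones((5,5)))
    print(" unit",rect(W[(g|d)>0]))
E
```

```text
3.6833 [0.47595006 0.05351859 0.06287139] [ 0.58490439 -0.15927871  0.23584726]
top tread 1279 (array([ 468.8, -131.3]), array([ 92.2, 290.6]), 14.4) [ 0.494  -0.2353  0.0606] [0.04790981 0.07342355]
 unit (array([ 476.8, -140. ]), array([186. , 311.9]), 14.82)
scene tread 2099 (array([ 707.8, -292.6]), array([103.4, 548.4]), 75.48) [ 0.4964 -0.239   0.0593] [0.04677233 0.07222508]
 unit (array([ 685.4, -270.1]), array([181.3, 590.8]), 79.86)
```

View pics/s1.png

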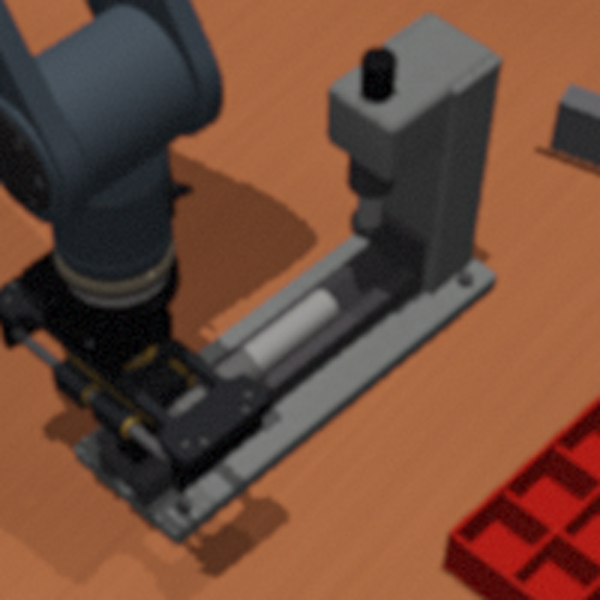

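The gripper sits across the groove behind the tail and clear of everything, so I'll push.

Request:
send_rows(
  plan=[
    [255,0.003,0,0.002,0],
    [255,0.004,0,0,0],
    [255,0.004,0,0,0],
    [255,0.003,0,0,0],
    [255,0.002,0,0,0],
    [255,0.0015,0,0,0],
    [255,0.0015,0,0,0],
    [255,0.0015,0,0,0],
    [255,0.0015,0,0,0],
    [255,0.002,0,0,0],
    [255,0.002,0,0,0],
    [255,0.002,0,0,0],
    [255,0.002,0,0,0],
    [255,0.002,0,0,0],
    [255,0.002,0,0,0],
    [255,0.002,0,0,0],
    [255,0.002,0,0,0],
    [255,0.002,0,0,0],
  ],
)

```text
time_s: 5.23
position: [0.4803, 0.0934, 0.0606]
tcp_rot: [[0.116, 0.993, 0.0], [0.993, -0.116, -0.0], [-0.0, 0.0, -1.0]]
force: [-0.3, -1.5, 1.0]
opening: 0.008
grasp_force: 1.1
```

Request:
send_rows(
  plan=[
    [255,0.002,0,0,0],
    [255,0.002,0,0,0],
    [255,0.002,0,0,0],
    [255,0.002,0,0,0],
    [255,0.002,0,0,0],
    [255,0.002,0,0,0],
    [255,0.002,0,0,0],
    [255,0.002,0,0,0],
    [255,0.002,0,0,0],
    [255,0.002,0,0,0],
    [255,0.002,0,0,0],
    [255,0.002,0,0,0],
  ],
)

```text
time_s: 6.23
position: [0.483, 0.1173, 0.0605]
tcp_rot: [[0.116, 0.993, -0.0], [0.993, -0.116, 0.0], [0.0, -0.0, -1.0]]
force: [-0.5, -1.5, 1.0]
opening: 0.006
grasp_force: 1.1
```

```bash
python3 - <<'E'
from h import *
s=read_state();R=np.array(s['tcp_rot']);u=np.array([.1127,.9936,0]);n=np.array([.9936,-.1127,0]);o=np.array([.4881,.163,0])-(-.022)*u
e=s['position']-o;print(s['time_s'],s['position'],s['force'],"s",e@u,"n",e@n,"remaining to home",.130-.160-.0095-e@u, "f along",s['force']@u)
p,d=capture("scene");W=cloud(calibration("scene"),d);hsv=cv2.cvtColor(p,cv2.COLOR_BGR2HSV)
M=np.zeros((480,640),bool);M[40:220,250:400]=1
m=M&(hsv[...,1]<90)&(hsv[...,2]>110)&(W[...,2]>.052)&(W[...,2]<.068)
q=W[m]-o;print(m.sum(),"s range",np.percentile(q@u,[1,5,95,99]),"n",np.median(q@n),"z",np.median(q[:,2]))
cv2.imwrite("pics/s2.png",cv2.resize(p[60:200,270:410],None,fx=4,fy=4,interpolation=2))
E
```

```text
6.2333 [0.48302163 0.11732422 0.06053719] [-0.51155138 -1.50245314  0.97632823] s -0.06795451990824133 n 0.00010178972824164643 remaining to home 0.028454519908241334 f along -1.5504892762327764
156 s range [0.04040296 0.04206036 0.0890556  0.09115907] n 0.0020080600822653524 z 0.05756608487085485
```

View pics/s2.png

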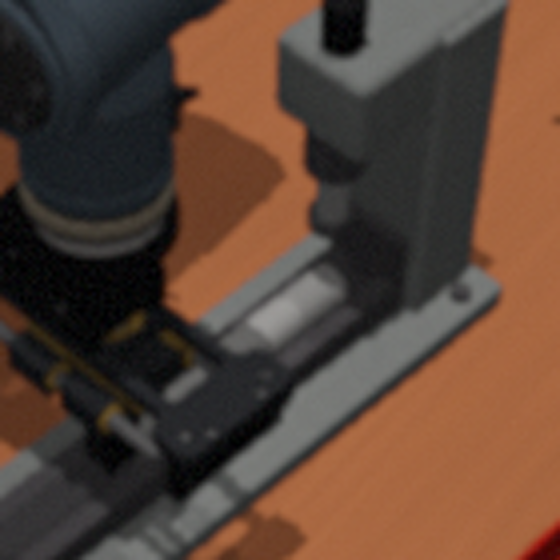

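The conduit slides in the groove at about 1.5 N, with about 28 mm left.

Request:
send_rows(
  plan=[
    [255,0.002,0,0,0],
    [255,0.002,0,0,0],
    [255,0.002,0,0,0],
    [255,0.002,0,0,0],
    [255,0.002,0,0,0],
    [255,0.002,0,0,0],
    [255,0.002,0,0,0],
    [255,0.002,0,0,0],
    [255,0.002,0,0,0],
    [255,0.002,0,0,0],
    [255,0.001,0,0,0],
    [255,0.001,0,0,0],
    [255,0.001,0,0,0],
    [255,0.001,0,0,0],
  ],
)

```text
time_s: 7.45
position: [0.4858, 0.141, 0.0606]
tcp_rot: [[0.116, 0.993, -0.0], [0.993, -0.116, 0.0], [0.0, -0.0, -1.0]]
force: [0.8, -1.0, -0.5]
opening: 0.005
grasp_force: 0.7
```

Request:
send_rows(
  plan=[
    [255,0.001,0,0,0],
    [255,0.001,0,0,0],
    [255,0.0005,0,0,0],
    [255,0.0005,0,0,0],
  ],
)

```text
time_s: 7.78
position: [0.4861, 0.144, 0.0605]
tcp_rot: [[0.116, 0.993, -0.0], [0.993, -0.116, 0.0], [0.0, -0.0, -1.0]]
force: [-0.3, -1.7, 0.0]
opening: 0.003
grasp_force: 0.7
```

Request:
send_rows(
  plan=[
    [255,0.0005,0,0,0],
    [255,0.0005,0,0,0],
    [255,0.0005,0,0,0],
  ],
)

```text
time_s: 8.03
position: [0.4863, 0.1451, 0.0605]
tcp_rot: [[0.115, 0.993, -0.0], [0.993, -0.115, -0.001], [-0.001, -0.0, -1.0]]
force: [0.6, -4.8, 0.5]
opening: 0.009
grasp_force: 2.4
```

Force is rising near the expected home position.

Request:
send_rows(
  plan=[
    [255,0.0005,0,0,0],
    [255,0.0005,0,0,0],
    [255,0,0,0,0],
  ],
)

```text
time_s: 8.28
position: [0.4863, 0.1452, 0.0605]
tcp_rot: [[0.114, 0.993, -0.001], [0.993, -0.114, -0.002], [-0.002, -0.0, -1.0]]
force: [0.3, -7.6, 1.3]
opening: 0.002
grasp_force: 3.8
```

Request:
send_rows(
  plan=[
    [255,0.0005,0,0,0],
    [255,0.0005,0,0,0],
    [255,0,0,0,0],
    [255,0,0,0,0],
  ],
)

```text
time_s: 8.62
position: [0.4863, 0.1453, 0.0606]
tcp_rot: [[0.114, 0.994, -0.001], [0.994, -0.114, -0.003], [-0.003, -0.001, -1.0]]
force: [-1.2, -11.4, 2.2]
opening: 0.007
grasp_force: 5.7
```

```bash
python3 - <<'E'
from h import *
p,d=capture("scene")
cv2.imwrite("pics/s3.png",cv2.resize(p[60:200,270:410],None,fx=4,fy=4,interpolation=2))
s=read_state();print(s['position'],s['force'])
# pedal, tidy: largest component only
for n,(a,b,e,f) in (("top",(380,240,460,336)),("scene",(125,258,250,350))):
    p=cv2.imread(f"pics/{n}0.png");c=calibration(n);W=cloud(c,np.load(f"{n}0.npy"));hsv=cv2.cvtColor(p,cv2.COLOR_BGR2HSV)
    M=np.zeros((480,640),bool);M[b:f,a:e]=True
    for nm,m in (("tread",M&(hsv[...,2]<50)&(W[...,2]>.03)&(W[...,2]<.09)),("base",M&(hsv[...,1]<90)&(hsv[...,2]>60)&(abs(W[...,2]-.012)<.006))):
        d=cv2.morphologyEx(m.astype(np.uint8),cv2.MORPH_OPEN,np.ones((3,3)))
        k,L,st,_=cv2.connectedComponentsWithStats(d);i=1+np.argmax(st[1:,4])
        q=W[(L==i)&(W[...,2]>.005)&(W[...,2]<.09)]
        l=np.percentile(q[:,:2],[50],axis=0)[0];q=q[np.linalg.norm(q[:,:2]-l,axis=1)<.16]
        print(n,nm,st[i],rect(q),q.mean(0).round(4),np.percentile(q[:,2],[2,98]).round(4))
E
```

```text
[0.48628195 0.14527031 0.06057088] [ -0.31005018 -10.99996165   1.33400379]
top tread [ 404  267   45   45 1241] (array([ 495.8, -235.5]), array([90.3, 72.7]), 14.52) [ 0.4947 -0.2359  0.0606] [0.048  0.0734]
top base [ 391  278   67   56 1035] (array([ 477.8, -240.4]), array([136.9, 119.1]), 14.69) [ 0.4462 -0.2281  0.0117] [0.008  0.0158]
scene tread [ 147  265   66   56 2064] (array([ 496.1, -238.3]), array([95. , 74.9]), 15.39) [ 0.4964 -0.2386  0.0592] [0.0467 0.0721]
scene base [ 130  299   66   43 1001] (array([ 492., -285.]), array([146.2,  32.5]), 13.96) [ 0.4841 -0.2891  0.0107] [0.007 0.014]
```

View pics/s3.png

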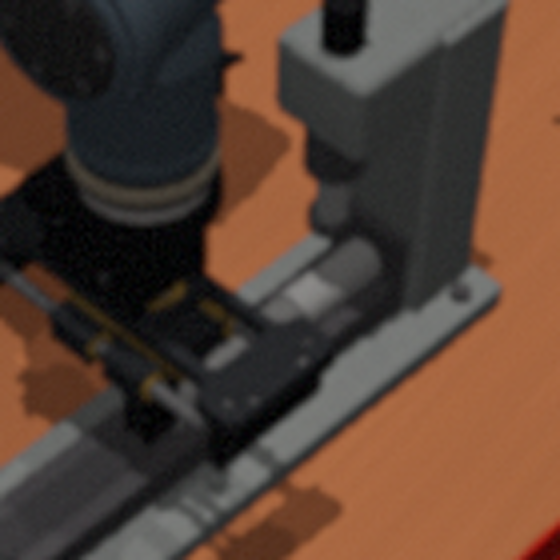

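The conduit is home. The position has stalled at 11 N, the measured stop distance matches, and the picture shows the conduit in the groove under the ram. Now I'll back off, rise and move over to the pedal.

Request:
send_rows(
  plan=[
    [255,-0.003,0,0,0],
    [255,-0.007,0,0,0],
    [255,-0.01,0,0,0],
    [255,-0.01,0,0,0],
    [255,0,0,-0.01,0],
    [255,0,0,-0.02,0],
    [255,0,0,-0.03,0],
    [255,0,0,-0.03,0],
    [255,0,0,-0.03,0],
    [255,0,0,-0.02,0],
    [255,0,0,-0.01,0],
  ],
)

```text
time_s: 9.58
position: [0.4844, 0.1177, 0.2144]
tcp_rot: [[0.116, 0.993, 0.006], [0.993, -0.116, 0.001], [0.001, 0.006, -1.0]]
force: [0.5, -0.4, -0.4]
opening: 0.004
grasp_force: 0.0
```

Request:
send_rows(
  plan=[
    [255,-0.015,0.001,0,0],
    [255,-0.025,0.003,0,0],
    [255,-0.03,0.003,0,0],
    [255,-0.03,0.003,0,0],
    [255,-0.03,0.003,0,0],
    [255,-0.03,0.003,0,0],
    [255,-0.03,0.003,0,0],
    [255,-0.03,0.003,0,0],
    [255,-0.03,0.003,0,0],
    [255,-0.03,0.003,0,0],
    [255,-0.03,0.003,0,0],
    [255,-0.025,0.003,0,0],
    [255,-0.015,0.002,0,0],
    [255,-0.003,0.002,0,0],
    [255,0,0,0,0],
    [255,0,0,0,0],
  ],
)

```text
time_s: 10.92
position: [0.4796, -0.236, 0.2105]
tcp_rot: [[0.115, 0.993, -0.001], [0.993, -0.115, 0.001], [0.001, -0.001, -1.0]]
force: [-0.4, 0.7, -0.1]
opening: 0.01
grasp_force: 0.0
```

```bash
python3 - <<'E'
from h import *
s=read_state();R=np.array(s['tcp_rot']);print(s['time_s'],s['position'],s['force'])
u=np.array([.1127,.9936,0]);n=np.array([.9936,-.1127,0]);o=np.array([.4881,.163,0])+.022*u
for nm,(a,b,e,f) in (("top",(120,280,315,345)),("scene",(250,40,400,220))):
    p,d=capture(nm);W=cloud(calibration(nm),d);hsv=cv2.cvtColor(p,cv2.COLOR_BGR2HSV)
    M=np.zeros((480,640),bool);M[b:f,a:e]=1
    m=M&(hsv[...,1]<90)&(hsv[...,2]>80)&(W[...,2]>.052)&(W[...,2]<.068)
    q=W[m]-o;q=q[abs(q@n)<.014];print(nm,len(q),"s range",np.percentile(q@u,[1,50,99]),"n",np.median(q@n),"z",np.median(q[:,2]))
    cv2.imwrite(f"pics/{nm}4.png",p)
h=np.array([.967,.254,0])
p=cv2.imread("pics/top0.png");W=cloud(calibration("top"),np.load("top0.npy"));q=W[270:310,408:446].reshape(-1,3)
A=np.c_[q[:,:2]-[.479,-.24],np.ones(len(q))]
k=(q[:,2]>.045)&(q[:,2]<.08);x=np.linalg.lstsq(A[k],q[k,2],rcond=None)[0];print("tread plane slope",x[:2],"z at pad",x[2])
print("shift",R.T@(np.array([.479,-.24,.065+.014+.005])-s['position']))
E
```

```text
10.9167 [ 0.47959079 -0.23604686  0.21053491] [-0.39673961  0.67536816 -0.10425258]
top 584 s range [-0.02740247  0.03394184  0.09623902] n -0.0016627315478788423 z 0.05769979189753671
scene 516 s range [-0.02932086  0.04175517  0.1255064 ] n 0.003005541759727565 z 0.05744786777403127
tread plane slope [-0.25299905 -0.06519179] z at pad 0.06449870885475023
shift [-4.17198234e-03 -1.44570211e-05  1.26529267e-01]
```

View pics/scene4.png

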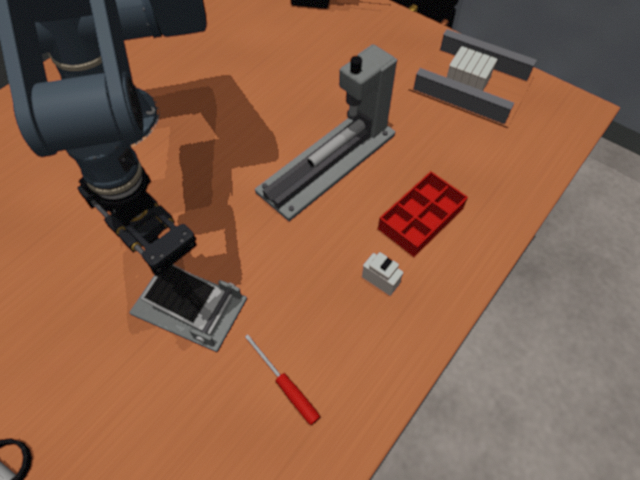

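The conduit is home, with its tail at s = -29 mm against -30 expected. The fitted tread plane gives 64.5 mm at the pad and a slope of about 15°, which matches the description. The picture shows the gripper over the tread near (175,285). Now I'll press.

Request:
send_rows(
  plan=[
    [255,-0.004,0,0.015,0],
    [255,0,0,0.025,0],
    [255,0,0,0.025,0],
    [255,0,0,0.025,0],
    [255,0,0,0.015,0],
    [255,0,0,0.01,0],
    [255,0,0,0.006,0],
    [255,0,0,0.003,0],
    [255,0,0,0,0],
  ],
)

```text
time_s: 11.77
position: [0.4797, -0.2411, 0.0866]
tcp_rot: [[0.115, 0.993, 0.0], [0.993, -0.115, 0.0], [0.0, 0.0, -1.0]]
force: [-0.3, 0.7, 0.8]
opening: 0.0
grasp_force: 0.0
```

Request:
send_rows(
  plan=[
    [255,0,0,0.003,0],
    [255,0,0,0.003,0],
    [255,0,0,0.003,0],
    [255,0,0,0.003,0],
    [255,0,0,0.003,0],
    [255,0,0,0.003,0],
    [255,0,0,0.003,0],
    [255,0,0,0.002,0],
    [255,0,0,0.002,0],
    [255,0,0,0,0],
  ],
)

```text
time_s: 12.6
position: [0.4784, -0.242, 0.0619]
tcp_rot: [[0.115, 0.993, -0.002], [0.993, -0.115, -0.001], [-0.001, -0.002, -1.0]]
force: [-4.8, -2.3, 8.8]
opening: 0.008
grasp_force: 4.2
```

Request:
send_rows(
  plan=[
    [255,0,0,0.002,0],
    [255,0,0,0.002,0],
    [255,0,0,0.001,0],
    [255,0,0,0.001,0],
    [255,0,0,0,0],
  ],
)

```text
time_s: 13.02
position: [0.478, -0.2421, 0.0563]
tcp_rot: [[0.115, 0.993, -0.003], [0.993, -0.115, -0.001], [-0.001, -0.003, -1.0]]
force: [-6.3, -2.3, 12.1]
opening: 0.005
grasp_force: 5.6
```

Request:
send_rows(
  plan=[
    [255,0,0,0.001,0],
    [255,0,0,0.001,0],
    [255,0,0,0.001,0],
    [255,0,0,0,0],
  ],
)

```text
time_s: 13.35
position: [0.478, -0.2421, 0.055]
tcp_rot: [[0.114, 0.993, -0.002], [0.993, -0.114, -0.001], [-0.001, -0.002, -1.0]]
force: [-8.4, -2.3, 22.9]
opening: 0.006
grasp_force: 11.3
```

It's on the stop: tip at 41 mm and the force jumped to 23 N. I'll hold it there for about a second, then release.

Request:
send_rows(
  plan=[
    [255,0,0,0.0005,0],
    [255,0,0,0,0],
    [255,0,0,0,0],
    [255,0,0,0,0],
    [255,0,0,0,0],
    [255,0,0,0,0],
    [255,0,0,0,0],
    [255,0,0,0,0],
    [255,0,0,0,0],
    [255,0,0,0,0],
    [255,0,0,0,0],
    [255,0,0,0,0],
  ],
)

```text
time_s: 14.35
position: [0.478, -0.2421, 0.0549]
tcp_rot: [[0.114, 0.993, -0.002], [0.993, -0.114, -0.001], [-0.002, -0.002, -1.0]]
force: [-9.3, -1.2, 25.6]
opening: 0.006
grasp_force: 12.9
```

Request:
send_rows(
  plan=[
    [255,0,0,-0.004,0],
    [255,0,0,-0.004,0],
    [255,0,0,-0.004,0],
    [255,0,0,-0.004,0],
    [255,0,0,-0.004,0],
    [255,0,0,-0.004,0],
    [255,0,0,-0.004,0],
    [255,0,0,-0.005,0],
    [255,0,0,-0.01,0],
    [255,0,0,-0.02,0],
    [255,0,0,-0.03,0],
    [255,0,0,-0.03,0],
    [255,0,0,-0.02,0],
    [255,0,0,-0.01,0],
    [255,0,0,0,0],
    [255,0,0,0,0],
  ],
)

```text
time_s: 15.68
position: [0.479, -0.2411, 0.2048]
tcp_rot: [[0.116, 0.993, -0.001], [0.993, -0.116, 0.0], [0.0, -0.001, -1.0]]
force: [-0.5, 0.4, 0.5]
opening: 0.002
grasp_force: 0.0
```

```bash
python3 - <<'E'
from h import *
s=read_state();print(s['time_s'],s['position'],s['force'])
u=np.array([.1127,.9936,0]);n=np.array([.9936,-.1127,0]);o=np.array([.4881,.163,0])+.022*u
for nm,(a,b,e,f) in (("top",(120,280,315,345)),("scene",(250,40,400,220))):
    p,d=capture(nm);W=cloud(calibration(nm),d);hsv=cv2.cvtColor(p,cv2.COLOR_BGR2HSV)
    M=np.zeros((480,640),bool);M[b:f,a:e]=1
    m=M&(hsv[...,1]<90)&(hsv[...,2]>80)&(W[...,2]>.052)&(W[...,2]<.068)
    q=W[m]-o;q=q[abs(q@n)<.014];print(nm,len(q),"s range",np.percentile(q@u,[1,50,99]),"n",np.median(q@n),"z",np.median(q[:,2]))
w0=cloud(calibration("scene"),np.load("scene0.npy"));
for t,w in (("before",w0),("after",W)): print(t,w[288:306:6,180:206:12,2].round(4).tolist())
cv2.imwrite("pics/s5.png",p)
E
```

```text
15.6833 [ 0.47897489 -0.24114503  0.20483005] [-0.51700579  0.36425262  0.48819746]
top 573 s range [-0.0275137   0.03469986  0.09683421] n -0.0016173899723547589 z 0.05783272901604408
scene 516 s range [-0.02947522  0.04061067  0.12513629] n 0.003085757162130341 z 0.05743522478088681
before [[0.0611, 0.0575, 0.0509], [0.0576, 0.0527, 0.0501], [0.0577, 0.0532, 0.0456]]
after [[0.0575, 0.0564, 0.0499], [0.0586, 0.052, 0.0491], [0.0586, 0.0492, 0.0478]]
```

View pics/s5.png

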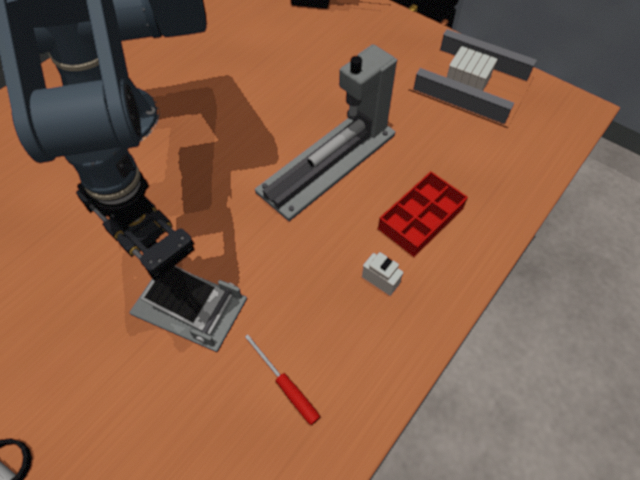

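The pedal is back up, the ram is raised, the conduit is still home in the groove (tail near (315,160)), and the bystanders haven't moved.

```bash
python3 -c "from rig import *;print(hand_in())"
```

```text
the job is handed in; nothing more can be done
None
```

The job is handed in at about 16 s: the conduit is home against the stop, the pedal was held on its stop for about a second and came back up, and the other things on the bench were not touched; the printed mark itself was not checked in an image.

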